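Chock a row of tubes under the panel rest

ROBOT

A 6-joint arm with a two-finger parallel gripper is mounted at the origin on the work surface. World frame = base frame: x ahead of the robot, y to its left, z up, the work surface at z = 0. Lengths are in m, angles in degrees, forces in N, time in s.
With the tool pointing down it reaches from about 0.4 to 0.925 m from the base axis. Payload 3.4 kg.
Tool frame: the origin (TCP) lies on the centre line of the jaws, within the pads' length; the fingertips stand 25 mm ahead of it and the grasp point (between the pads) lies 6 mm ahead of it; z points along the fingers, y is the direction in which the jaws open and shut (so a half turn about z gives the same grasp; the last joint's range is limited). The gripper opens to 85 mm and grips with 20 to 120 N. Pads are 22 mm wide; open, the fingers measure 114 mm over their backs; the gripper's body (76 mm by 85 mm) begins 54 mm behind the grasp point. The pads swing forward as they close: fully open they stand 13 mm farther back than shut.
Start: joints at [-78.352, 17.578, 86.31, -0, 76.112, -4.211], TCP at [0.157, -0.553, 0.256] pointing down, gripper open.
Joint ranges: [-179.03, 179.03], [-60, 130.46], [8.19, 133.38], [-81.62, 261.62], [5.75, 156.47], [-153.77, 153.77]. Speed limits (degrees/s): [147.25, 147.25, 180, 180, 180, 180].

INTERFACE

Orientations are given as a 3x3 rotation matrix whose columns are the frame's x, y, z axes.
In Python, from cell import telemetry, viewer, job gives the robot as it stands. The module is installed in compiled form; this text tells all that it offers.
- The arm moves only by the tool apply_moves, never from a script. Its argument "rows" is a list that holds one entry, the list of rows, each a list of 6 numbers: the shift along the world's x, y, z in m, then the turn, a rotation vector about the world's x, y, z in degrees. A call has 1 to 5 rows; each row shifts and turns the commanded pose from where the row before left it; what a row does not reach is not made up. A row lasts 1/8 s, in which the tool goes at most 62.5 mm and 10.7 degrees, less where a joint would pass 70% of its speed; a pose out of reach is approached as far as the arm can. A call is refused whole if a number of a shift passes 0.0625 or a number of a turn 10.7, either way. A call with a gripper value outside its range is refused whole. "fingers" is the closure, from 0 (fully open) to 1 (shut), set as the call begins (left out, the last holds). The fingers move at their own pace and stop on an object; "force" is the grip in N (left out, the last holds). Time passes only in rows, so rows that do not move let the fingers close. It gives the time, the measured TCP pose, the force and the opening at its end, in the units of the state.
- telemetry.read_state(): the state, without advancing time (a new reading comes with each control period).
- viewer.capture(name): name is "scene" or "top" or "wrist"; returns (picture, depth): 384x512x3 uint8, red, green, blue; 384x512 float32, m along the optical axis (not along the pixel's ray), 0 where there is no reading.
- viewer.calibration(name): a dict with "fx", "fy", "cx", "cy" (pixels), "pose" (4x4, takes a point from camera to world coordinates). Camera axes: x right, y up, looking along -z (the intrinsics and any distortion apply to the point x, -y, -z); pixel columns grow to the right and rows downward; lengths in m; the calibration is good to about 2 mm. The wrist camera is an equidistant fisheye: a pixel r from the principal point sees the ray r / f radians off the axis. A picture is of the moment at which its call begins: read the wrist's pose just before it. calibration takes no time and is no camera call; for the wrist camera it gives the pose at the moment of the call.
- job.close_job(): hands the job in, once; it reports no verdict.
The state is a dict: "t": time; "q": joint angles; "qvel": joint speeds; "joint_torque": joint torques, N m; "position": TCP position; "orientation": TCP orientation; "force": force on the tool from outside, world axes, zero at the start; "torque": the same for the moment, N m; "opening": opening from 0.0 (shut) to 1.0 (fully open).
Only numpy, scipy, OpenCV 4.12 (cv2) and the standard library are available. Lean on these libraries where they do the work, as an engineer would, in place of code of your own. Each camera call takes 0.05 s, during which the arm holds its last target.

TASK

The three steel tubes under the panel rest must not roll about: take the slope-nosed wooden chock (the wider of the two ribbed blocks), set it flat on the bench at the open end of the row with its sloping nose towards the tubes, and push them together with it until the whole row is pressed firmly against the steel stop at the other end; keep that pressure on for a moment, but do not ram the row hard. Leave the chock there, snug against the row with all three tubes still lying on the bench side by side touching one another, and let go. Do not disturb the other things on the bench.

Things in the scene. Friction and masses are not known exactly. Their poses are not given: they have to be found in the camera images.
- rest: Fixed panel rest over the row: two level rods (320 mm, along y) on four slim posts (16 mm, at y = +-150 mm; x = 0 and 235 mm; between them along x foot strips 30 mm wide, 6 mm high). Origin: on the bench straight below the middle of the near rod (the one on the robot's right). x points to the robot's left, the way the row is to be pushed, z up.
- near_rod (a point): Middle of the rest's near rod (18 mm steel, along y, centre 190 mm above the bench). In the final place the chock's rib is below this rod or just past its near edge, so an upright hand would strike the rod; a hand leaning 35 to 40 degrees back from the row (wrist towards the rest's -x, fingers pointing down and towards +x) passes beside it.
- stop_zone (a point): On the bench 192 mm beyond the near rod along the rest's x. A fixed upright steel stop (150 mm wide, 45 mm high, square to x) has its near face up to 13 mm before or beyond this point, different each time and not measured: push the row until it feels tight. Rolling tubes hardly resist (under 3 N); a tight row resists at once, 8 to 15 N is enough; over 40 N is ramming.
- tube_a_center (a point): closed steel tube lying on its side on the bench, 50 mm diameter, 140 mm long, about 0.7 kg, smooth, rolls freely at a touch. The point is its centre (25 mm above the bench); y runs along the tube's axis, x and z turn with it as it rolls. The tube next to the stop.
- tube_b_center (a point): closed steel tube lying on its side on the bench, 50 mm diameter, 140 mm long, about 0.7 kg, smooth, rolls freely at a touch. The point is its centre (25 mm above the bench); y runs along the tube's axis, x and z turn with it as it rolls. The middle tube.
- tube_c_center (a point): closed steel tube lying on its side on the bench, 50 mm diameter, 140 mm long, about 0.7 kg, smooth, rolls freely at a touch. The point is its centre (25 mm above the bench); y runs along the tube's axis, x and z turn with it as it rolls. The tube nearest the near rod, which the chock is to bear on.
- chock_grip (a point): Grip point of the loose wooden chock (0.35 kg), inside its rib, 50 mm above its underside. x points towards its nose, z up. The rib is 26 mm thick (y; grip across it), 55 mm long (27.5 mm either way from this point along x) and stands from 24 to 72 mm above the bench. When the nose face touches a tube, the tube's centre is 64 mm ahead (x) of this point.
- chock_nose (a point): Middle of the chock's nose edge, on its underside, 45 mm ahead of the grip point. The base behind it is 80 mm long, 100 mm wide (y), 24 mm high; its nose face slopes up and back from this edge at 75 degrees to the bench, over the full width.
- block_center (a point): Centre of a loose plain wooden block with the same rib as the chock, but a narrower, longer base (100 mm along the rib, 60 mm wide, 24 mm high) with square ends, no sloping nose. Not to be used. 36 mm above the bench. It and the chock lie side by side to the right of the rest, either way round.
- tape_c (a point): Centre of a loose roll of black tape lying flat, 60 mm diameter, 22 mm high, beside the near end of the row. Leave alone.
- water_c (a point): Centre of a loose clear bottle, 66 mm diameter, 210 mm tall, standing. Leave alone.
- jar_c (a point): Centre of a loose white jar with red lid, 70 mm diameter, 80 mm tall, standing. Leave alone.
Not all that is in view belongs to the job. Leave any green or turquoise look-alike of the part that bears tube_a_center alone.

How it is judged:
By the outcome, as a careful person would: the job done as asked, in the order asked, and still so for the second after the job is handed in, with the robot touching nothing.
It also fails if it takes over 43 s, if anything falls off the work surface, if the arm or the gripper's body presses on something with over 40 N, if the wrist force passes 120 N, or if a joint passes its speed limit or range.

## Working session

There is one attempt and no reset: what is moved stays moved. The work goes in short steps, Python scripts to look and compute and a tool call to move; the robot and the scene stay as the last step left them, time stands still between calls to the robot, and variables do not carry over. Pictures are saved under pics/ and viewed, and the job is handed in when it is done.

Besides the shell and the picture viewer there is one more tool, called by a JSON object that holds its "name" and its "arguments". apply_moves: Moves the arm, as the interface text tells. Its arguments: {"type":"object","properties":{"rows":{"type":"array","items":{"type":"array","items":{"type":"array","items":{"type":"number"}}}},"fingers":{"type":"number"},"force":{"type":"number"}},"required":["rows"]}

```bash
mkdir -p pics
cat > h.py <<'E'
import numpy as np,cv2
from cell import telemetry,viewer,job
def cap(n,f):
    cal=viewer.calibration(n); im,d=viewer.capture(n)
    cv2.imwrite(f'pics/{f}.png',im[:,:,::-1]); np.savez(f'pics/{f}.npz',im=im,d=d,**{k:np.array(v) for k,v in cal.items()})
    return im,d,cal
def load(f): 
    z=np.load(f'pics/{f}.npz'); return z['im'],z['d'],{k:z[k] for k in z.files if k not in('im','d')}
def cloud(d,c):
    v,u=np.mgrid[0:384,0:512]; P=np.stack([(u-c['cx'])/c['fx']*d,-(v-c['cy'])/c['fy']*d,-d],-1)
    T=np.array(c['pose']); return P@T[:3,:3].T+T[:3,3]
def ray(u,v,z,c):
    T=np.array(c['pose']); r=T[:3,:3]@np.array([(u-c['cx'])/c['fx'],-(v-c['cy'])/c['fy'],-1]); o=T[:3,3]
    return o+r*(z-o[2])/r[2]
E
python3 - <<'E'
from h import *
s=telemetry.read_state(); print(s)
for n in('scene','top'):
    im,d,c=cap(n,n+'0'); print(n,c,(d==0).mean())
a=cv2.imread('pics/scene0.png');b=cv2.imread('pics/top0.png')
E
```

```text
{'t': 0.0, 'q': array([-7.83497015e+01,  1.76226612e+01,  8.63838453e+01, -2.25821412e-03,
        7.61124862e+01, -4.21141496e+00]), 'qvel': array([-0.10736884,  0.00824402,  0.0482313 , -0.10830723, -0.02633929,
        0.00025018]), 'joint_torque': array([ 3.16617072e-03, -4.57547092e+01, -2.51914680e+01,  4.90047642e-04,
        1.33938421e-02, -1.12708315e-05]), 'position': array([ 0.15698572, -0.55247117,  0.25537729]), 'orientation': array([[ 9.61921591e-01,  2.73325161e-01, -4.56860003e-04],
       [ 2.73325518e-01, -9.61919464e-01,  2.02630109e-03],
       [ 1.14376542e-04, -2.07401427e-03, -9.99997843e-01]]), 'force': array([ 0.09988624,  0.15678215, -0.49268497]), 'torque': array([ 0.04560061, -0.02088448,  0.02011316]), 'opening': 0.9970699746883882}
scene {'fx': 401.9779836525087, 'fy': 401.9779836525087, 'cx': 262.0687802775325, 'cy': 195.50430266860693, 'pose': array([[ 0.23753648, -0.67165367,  0.70175335,  1.13190376],
       [ 0.97136979,  0.16116203, -0.1745495 , -0.11152215],
       [ 0.00414082,  0.72312388,  0.69070595,  0.73995166],
       [ 0.        ,  0.        ,  0.        ,  1.        ]])} 0.004023234049479167
top {'fx': 484.33018895963994, 'fy': 484.33018895963994, 'cx': 264.2136164717406, 'cy': 188.93883231443587, 'pose': array([[-0.00174635,  0.99073904, -0.13576856,  0.34700352],
       [-0.99999482, -0.00209728, -0.00244179,  0.00433441],
       [-0.00270393,  0.13576359,  0.99073757,  1.36360874],
       [ 0.        ,  0.        ,  0.        ,  1.        ]])} 0.0041351318359375
```

View pics/scene0.png

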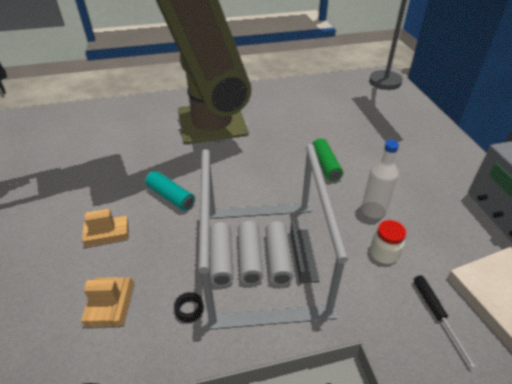

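View pics/top0.png

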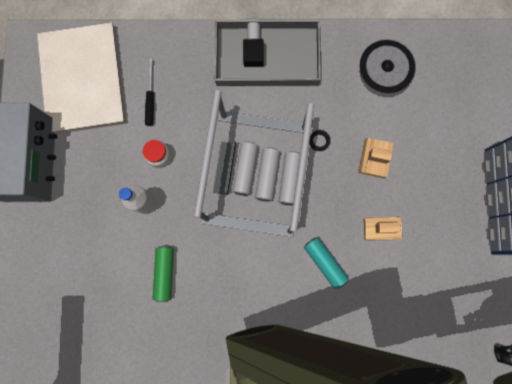

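Run:
```python
from h import *
im,d,c=load('top0'); s,_,_=load('scene0')
a=cv2.resize(im[90:250,180:410],None,fx=3.4,fy=3.4,interpolation=cv2.INTER_CUBIC)
cv2.imwrite('pics/c1.png',a[:,:,::-1])
a=cv2.resize(s[190:340,70:300],None,fx=3.4,fy=3.4,interpolation=cv2.INTER_CUBIC)
cv2.imwrite('pics/c2.png',a[:,:,::-1])
P=cloud(d,c)
hsv=cv2.cvtColor(im,cv2.COLOR_RGB2HSV)
wood=((hsv[...,0]>8)&(hsv[...,0]<25)&(hsv[...,1]>90)).astype(np.uint8)
n,l,st,ce=cv2.connectedComponentsWithStats(wood)
for i in range(1,n):
    if st[i,4]<150: continue
    p=P[l==i]; print(st[i],ce[i])
    for nm,lo,hi in(('base',.015,.035),('rib',.060,.085)):
        q=p[(p[:,2]>lo)&(p[:,2]<hi)]
        r=cv2.minAreaRect((q[:,:2]*1000).astype(np.float32)); print(nm,len(q),q.mean(0),r)
```

```text
[359 138  34  40 996] [375.5753012  157.51405622]
base 674 [ 0.61673331 -0.30297344  0.02483596] ((620.5565185546875, -307.8451843261719), (76.17120361328125, 98.96759033203125), 76.78870391845703)
rib 208 [ 0.62005685 -0.30979779  0.07238341] ((620.9398193359375, -310.6689453125), (53.739803314208984, 26.569469451904297), 78.35430145263672)
[364 217  38  23 776] [382.44072165 228.03865979]
base 511 [ 0.41952085 -0.31206623  0.02542425] ((422.0884704589844, -319.4495849609375), (57.80402755737305, 99.00868225097656), 0.39385199546813965)
rib 210 [ 0.42238705 -0.32408757  0.07289972] ((422.430419921875, -324.6491394042969), (54.28068161010742, 24.524478912353516), 89.90038299560547)
```

View pics/c1.png

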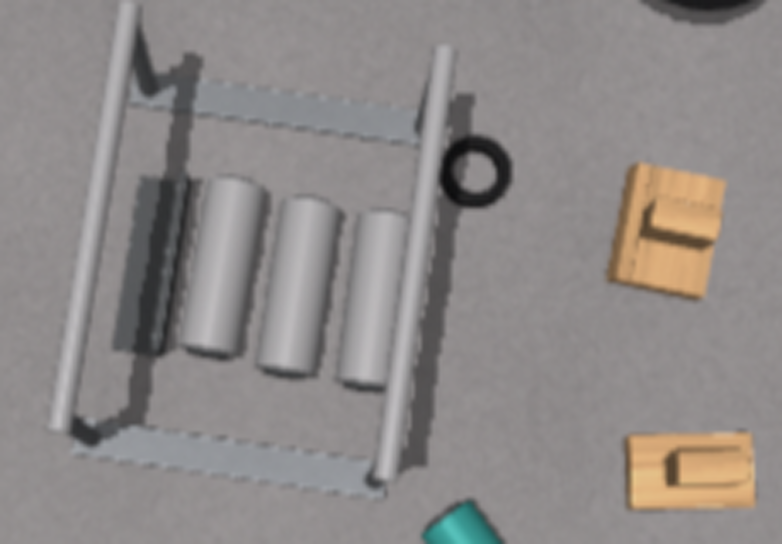

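View pics/c2.png

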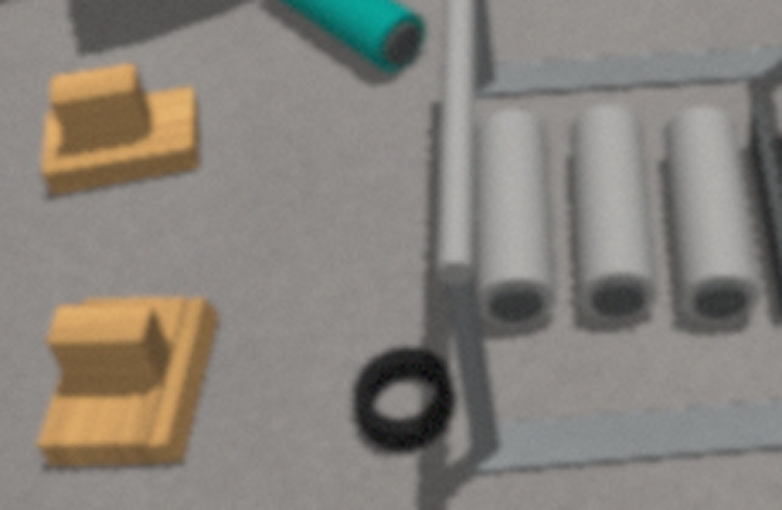

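Run:
```python
from h import *
for nm in('top0','scene0'):
    im,d,c=load(nm); P=cloud(d,c); Q=P.reshape(-1,3)
    x,y,z=Q.T
    print(nm)
    m=(z>.185)&(z<.215)&(x>.42)&(x<.85)&(y>-.2)&(y<.16)
    q=Q[m]
    for lab,s in(('near',(q[:,1]<-.02)),('far',q[:,1]>.02)):
        r=q[s]
        if len(r)<20: continue
        rr=cv2.minAreaRect((r[:,:2]*1000).astype(np.float32)); print(lab,len(r),r[:,2].max(),rr)
        v=cv2.fitLine((r[:,:2]*1000).astype(np.float32),cv2.DIST_HUBER,0,.01,.01).ravel(); print(v, np.degrees(np.arctan2(v[0],-v[1])))
    # tubes tops
    m=((P[...,2]>.040)&(P[...,2]<.056)&(P[...,0]>.45)&(P[...,0]<.75)&(P[...,1]>-.13)&(P[...,1]<.12)).astype(np.uint8)
    n,l,st,ce=cv2.connectedComponentsWithStats(m)
    for i in range(1,n):
        if st[i,4]<60: continue
        r=P[l==i]; rr=cv2.minAreaRect((r[:,:2]*1000).astype(np.float32)); print('tube',st[i],ce[i],r.mean(0),r[:,2].max(),rr)
    m=(z>.012)&(z<.03)&(x>.6)&(x<.75)&(y>-.22)&(y<-.1)&(im.reshape(-1,3).max(1)<70)
    if m.sum(): print('tape',Q[m].mean(0),cv2.minAreaRect((Q[m][:,:2]*1000).astype(np.float32)))
    m=(z>.005)&(z<.10)&(x>.4)&(x<.55)&(y>-.22)&(y<-.1)
    if m.sum(): print('teal etc',Q[m].min(0),Q[m].max(0))
    hsv=cv2.cvtColor(im,cv2.COLOR_RGB2HSV); 
    mm=((hsv[...,0]>80)&(hsv[...,0]<100)&(hsv[...,1]>150)).ravel()&(z>.005); print('teal',Q[mm].min(0),Q[mm].max(0))
```

```text
top0
near 898 0.2068190084092345 ((571.862060546875, -86.68364715576172), (18.094402313232422, 306.0354309082031), 81.47760772705078)
[ 9.8897946e-01 -1.4805298e-01  5.6899268e+02 -8.5741364e+01] 81.485886
far 739 0.20602606094055775 ((608.8522338867188, 145.2666015625), (18.319917678833008, 302.7217102050781), 81.60717010498047)
[ 9.9183512e-01 -1.2752678e-01  6.1885840e+02  1.4158437e+02] 82.6733
tube [225 140  11  53 159] [229.69811321 165.70440252] [0.59284088 0.10288791 0.04568095] 0.05325656033173365 ((592.9541625976562, 103.09760284423828), (8.812192916870117, 148.90606689453125), 81.1656723022461)
tube [233 141  24  53 753] [244.94687915 166.86321381] [0.5890917  0.06061208 0.04778787] 0.055823759044068444 ((589.6800537109375, 61.36893081665039), (44.89495849609375, 147.147216796875), 79.28667449951172)
tube [256 147  23  53 743] [267.27725437 173.1884253 ] [ 0.57125858 -0.00096338  0.04779039] 0.05599745631662678 ((572.3450927734375, -1.0309944152832031), (44.67476272583008, 147.48419189453125), 81.23046112060547)
tube [280 151  21  53 695] [289.83741007 176.59856115] [ 0.56
[... 1323 characters left out ...]
11501 249.1796276 ] [ 0.57004768 -0.06520348  0.04658524] 0.05272979221639518 ((564.7784423828125, -64.60177612304688), (41.53141403198242, 147.7321319580078), 81.86631774902344)
tube [268 222  24  54 900] [278.99444444 248.36      ] [0.59789678 0.06018198 0.04652434] 0.0524300842713088 ((592.9310302734375, 61.620845794677734), (41.143367767333984, 144.72418212890625), 79.8178482055664)
tape [ 0.67804991 -0.14956191  0.02021067] ((676.8861694335938, -149.4590301513672), (54.739166259765625, 56.82355880737305), 80.23561096191406)
teal etc [ 0.4003007  -0.13842938  0.0177749 ] [ 0.40244109 -0.13642609  0.0300328 ]
teal [ 0.26916486 -0.21872523  0.01011883] [ 1.13190376 -0.10641923  0.73995166]
```

```bash
cat >> h.py <<'E'
from scipy.spatial.transform import Rotation as Ro
L=37.
R0=np.array([.572,-.0866,0]); TH=81.6
EX=np.array([np.cos(np.radians(TH)),np.sin(np.radians(TH)),0]); EY=np.array([-EX[1],EX[0],0])
def pose(g,yaw,back=0,L=L):
    l=np.radians(L); y=np.radians(yaw); ex=np.array([np.cos(y),np.sin(y),0])
    a=np.sin(l)*ex-np.cos(l)*np.array([0,0,1]); ty=np.array([ex[1],-ex[0],0]); tx=np.cross(ty,a)
    return np.array(g)-a*(.006+back), np.stack([tx,ty,a],1)
def delta(p,R,s=None):
    s=s or telemetry.read_state()
    dp=p-s['position']; rv=np.degrees(Ro.from_matrix(R@s['orientation'].T).as_rotvec())
    print('t',round(s['t'],3),'q',s['q'].round(1),'F',s['force'].round(1),'op',round(s['opening'],3))
    print('dp',dp.round(4),'rv',rv.round(2),'rows',max(abs(dp).max()/.0625,np.linalg.norm(dp)/.0625,np.linalg.norm(rv)/10.7))
    return dp,rv
def rest(p): 
    p=np.array(p)-R0; return p@EX,p@EY,p[2]
E
python3 - <<'E'
from h import *
p,R=pose([.6205,-.3105,.052],77.5,.10); print(p); dp,rv=delta(p,R); print((dp/10).round(4),(rv/10).round(2))
E
```

```text
[ 0.6066928  -0.37278026  0.13665536]
t 0.1 q [-78.4  17.6  86.4  -0.   76.1  -4.2] F [-0.1  0.7 -0.6] op 0.999
dp [ 0.4497  0.1798 -0.1188] rv [ 28.14 -26.68  59.37] rows 7.978817123035649
[ 0.045   0.018  -0.0119] [ 2.81 -2.67  5.94]
```

Candidates for the chock in the top view are the block at (377,158) and the block at (383,229). The first has a base measuring 76×99 mm, wide across its rib, with a visible bevel strip on its left (+y) side, so it is the chock. The second measures 58×99 mm along its rib, so it is the plain block. The green tube (163,273) and the turquoise tube (326,262) stay untouched.

{"name": "apply_moves", "arguments": {"rows": [[[0.045,0.018,0,2.81,-2.67,5.94],[0.045,0.018,0,2.81,-2.67,5.94],[0.045,0.018,0,2.81,-2.67,5.94],[0.045,0.018,0,2.81,-2.67,5.94],[0.045,0.018,0,2.81,-2.67,5.94]]], "fingers": 0}}

```text
t: 0.72
position: [0.3832, -0.4623, 0.256]
orientation: [[0.669, 0.727, 0.157], [0.672, -0.681, 0.291], [0.318, -0.089, -0.944]]
force: [0.4, 0.6, -0.1]
opening: 1.003
```

{"name": "apply_moves", "arguments": {"rows": [[[0.045,0.018,-0.02,2.81,-2.67,5.94],[0.045,0.018,-0.02,2.81,-2.67,5.94],[0.045,0.018,-0.02,2.81,-2.67,5.94],[0.045,0.018,-0.02,2.81,-2.67,5.94],[0.045,0.018,-0.02,2.81,-2.67,5.94]]]}}

```text
t: 1.35
position: [0.6082, -0.3726, 0.155]
orientation: [[0.169, 0.977, 0.131], [0.78, -0.214, 0.588], [0.603, 0.003, -0.798]]
force: [0.0, 0.3, 0.5]
opening: 1.001
```

{"name": "apply_moves", "arguments": {"rows": [[[0,0,0,0,0,0],[0,0,0,0,0,0]]]}}

```text
t: 1.6
position: [0.6067, -0.3729, 0.1553]
orientation: [[0.173, 0.976, 0.131], [0.78, -0.217, 0.587], [0.602, 0.0, -0.799]]
force: [-0.2, -0.2, 0.6]
opening: 0.998
```

Run:
```python
from h import *
p,R=pose([.6205,-.3105,.052],77.5,.10); delta(p,R)
cap('wrist','w1'); cap('top','t1')
p,R=pose([.6205,-.3105,.052],77.5,.0); delta(p,R)
print(telemetry.read_state()['orientation'])
```

```text
t 1.6 q [-48.8  43.   65.   29.2  95.2 -39.6] F [-0.2 -0.2  0.6] op 0.998
dp [-0.      0.0001 -0.0187] rv [0.01 0.01 0.04] rows 0.2990904701262953
t 1.7 q [-48.8  42.9  65.   29.2  95.2 -39.6] F [-0.1 -0.7 -0.3] op 1.0
dp [ 0.0133  0.0598 -0.1004] rv [0.12 0.13 0.11] rows 1.881840352871221
[[ 0.17305349  0.97585908  0.13323492]
 [ 0.78061305 -0.21838492  0.58562043]
 [ 0.60057951  0.00266125 -0.79956061]]
```

View pics/w1.png

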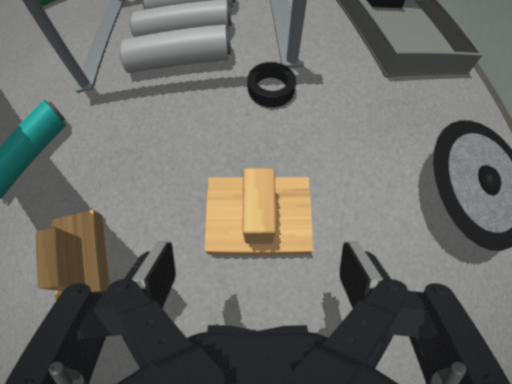

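View pics/t1.png

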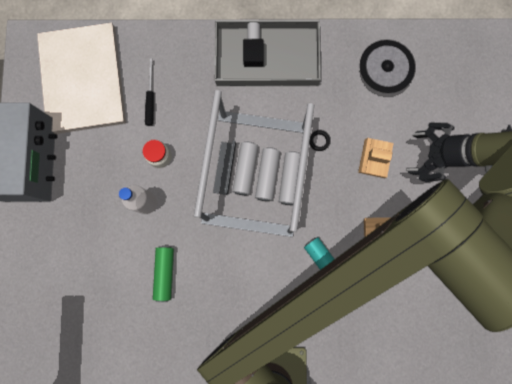

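The wrist view shows the rib at (259,205), midway between the pads at (158,270) and (357,270), with its axis upright in the image, so yaw agrees. The plain block is off to the side at (75,255).

{"name": "apply_moves", "arguments": {"rows": [[[0,0,-0.019,0,0,0],[0.004,0.02,-0.027,0,0,0],[0.004,0.02,-0.027,0,0,0],[0.005,0.02,-0.027,0,0,0],[0,0,0,0,0,0]]]}}

```text
t: 2.33
position: [0.618, -0.3109, 0.0541]
orientation: [[0.174, 0.976, 0.128], [0.778, -0.216, 0.59], [0.604, -0.003, -0.797]]
force: [-0.1, -0.8, 0.5]
opening: 0.999
```

Run:
```python
from h import *
p,R=pose([.6205,-.3105,.052],77.5,.0); delta(p,R)
cap('wrist','w2')
```

```text
t 2.325 q [-45.1  46.4  74.5  30.8  82.6 -43. ] F [-0.1 -0.8  0.5] op 0.999
dp [ 0.0017 -0.0032  0.0027] rv [-0.16 -0.15 -0.  ] rows 0.07156870497327064
```

View pics/w2.png

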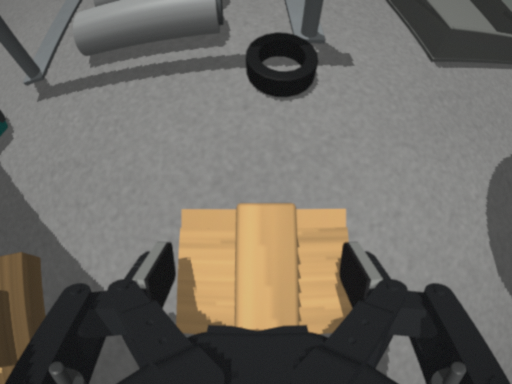

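The rib (267,265) is between the pads, about 3 mm right of centre. I make a small correction and close.

{"name": "apply_moves", "arguments": {"rows": [[[0.002,-0.003,0.003,0,0,0],[0,0,0,0,0,0],[0,0,0,0,0,0]]]}}

```text
t: 2.75
position: [0.6224, -0.3173, 0.0603]
orientation: [[0.172, 0.976, 0.134], [0.781, -0.218, 0.585], [0.6, 0.004, -0.8]]
force: [-0.0, 0.1, -0.4]
opening: 0.998
```

{"name": "apply_moves", "arguments": {"rows": [[[0,0,0,0,0,0],[0,0,0,0,0,0],[0,0,0,0,0,0],[0,0,0,0,0,0],[0,0,0,0,0,0]]], "fingers": 1, "force": 60}}

```text
t: 3.38
position: [0.6219, -0.3161, 0.0594]
orientation: [[0.172, 0.976, 0.132], [0.78, -0.217, 0.587], [0.601, 0.002, -0.799]]
force: [-1.7, -1.2, 0.5]
opening: 0.297
```

{"name": "apply_moves", "arguments": {"rows": [[[0,0,0,0,0,0],[0,0,0,0,0,0],[0,0,0.01,0,0,0],[0,0,0.01,0,0,0],[0,0,0,0,0,0]]]}}

```text
t: 4.0
position: [0.6228, -0.3166, 0.0804]
orientation: [[0.171, 0.976, 0.134], [0.781, -0.217, 0.585], [0.6, 0.004, -0.8]]
force: [0.3, 0.2, -3.0]
opening: 0.298
```

Run:
```python
from h import *
# grip point presumed at TCP; target rest x'=-80,y'=8
g=R0+EX*-.080+EY*.008+np.array([0,0,.072])
p,R=pose(g,TH); print('target',p); delta(p,R)
print(rest(telemetry.read_state()['position']))
cap('wrist','w3'); cap('scene','s3'); cap('top','t3')
a=np.hstack([cv2.resize(cv2.imread(f'pics/{n}.png'),(400,300)) for n in('s3','w3')]); cv2.imwrite('pics/m3.png',a)
```

```text
target [ 0.55187169 -0.16814528  0.07679181]
t 4.0 q [-45.1  45.1  72.9  30.7  84.8 -41.8] F [ 0.3  0.2 -3. ] op 0.298
dp [-0.071   0.1484 -0.0037] rv [0.15 0.23 4.14] rows 2.6329691061303166
(np.float64(-0.2200829296694586), np.float64(-0.08388155820407747), np.float64(0.08044456569196409))
```

View pics/m3.png

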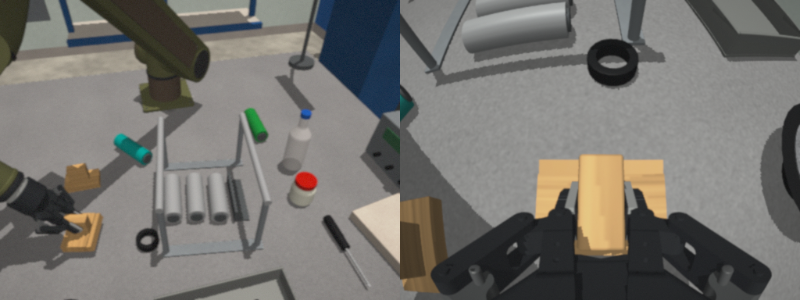

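The chock is held, centred between the pads (right picture, 600,205), with 3 N of weight. I move sideways into line first, then forward.

{"name": "apply_moves", "arguments": {"rows": [[[-0.03,0.004,0,0,0,1],[-0.03,0.004,0,0,0,1],[-0.031,0.005,0,0,0,1],[0.006,0.04,0,0,0,1],[0.006,0.04,0,0,0,0]]]}}

```text
t: 4.78
position: [0.5431, -0.2231, 0.0791]
orientation: [[0.119, 0.989, 0.093], [0.79, -0.151, 0.594], [0.601, 0.003, -0.799]]
force: [1.0, 0.5, -3.2]
opening: 0.296
```

{"name": "apply_moves", "arguments": {"rows": [[[0.005,0.035,0,0,0,0],[0.003,0.02,0,0,0,0],[0,0,0,0,0,0],[0,0,0,0,0,0]]]}}

```text
t: 5.28
position: [0.5516, -0.1694, 0.0792]
orientation: [[0.117, 0.989, 0.092], [0.791, -0.149, 0.593], [0.6, 0.003, -0.8]]
force: [0.9, 0.5, -3.7]
opening: 0.294
```

Run:
```python
from h import *
g=R0+EX*-.080+EY*.008+np.array([0,0,.052])
p,R=pose(g,TH); print('target',p); delta(p,R)
s=telemetry.read_state(); print(rest(s['position']+.006*s['orientation'][:,2]))
cap('scene','s4'); im,d,c=cap('top','t4')
P=cloud(d,c); hsv=cv2.cvtColor(im,cv2.COLOR_RGB2HSV)
w=((hsv[...,0]>8)&(hsv[...,0]<25)&(hsv[...,1]>90))&(P[...,1]>-.24)&(P[...,0]>.48)&(P[...,0]<.68)&(P[...,2]<.06)
q=P[w]; q=q[q[:,2]>.035]; print(len(q),q.mean(0),cv2.minAreaRect((q[:,:2]*1000).astype(np.float32)))
a=np.hstack([cv2.resize(x[:,:,::-1],(400,300)) for x in(load('s4')[0],im)]); cv2.imwrite('pics/m4.png',a)
```

```text
target [ 0.55187169 -0.16814528  0.05679181]
t 5.275 q [-39.6  37.1  92.9  32.5  73.8 -47. ] F [ 0.9  0.5 -3.7] op 0.294
dp [ 0.0003  0.0013 -0.0224] rv [0.14 0.18 0.17] rows 0.35865802634069366
(np.float64(-0.08131214839988156), np.float64(0.008038466746743727), np.float64(0.07437096707907023))
514 [ 0.54656656 -0.14888172  0.04428294] ((551.1995849609375, -160.94332885742188), (75.81640625, 98.18978881835938), 81.21306610107422)
```

View pics/m4.png

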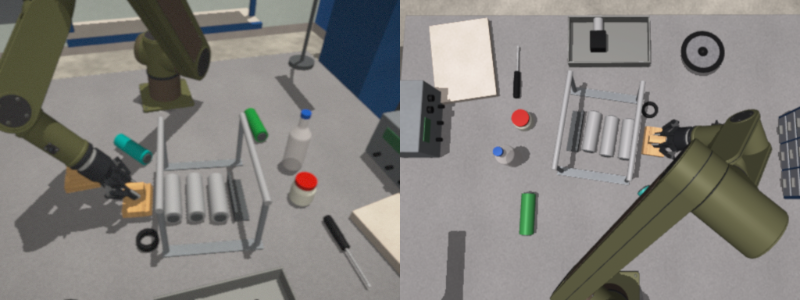

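The chock sits in front of the row at (655,140) in the right picture, yaw 81.2° against the rest's 81.6°, clear of the tape (650,110). I lower it now.

{"name": "apply_moves", "arguments": {"rows": [[[0,0,-0.009,0,0,0],[0,0,-0.007,0,0,0],[0,0,-0.002,0,0,0],[0,0,0,0,0,0]]]}}

```text
t: 5.88
position: [0.5509, -0.1681, 0.0609]
orientation: [[0.118, 0.989, 0.091], [0.79, -0.149, 0.595], [0.602, 0.001, -0.799]]
force: [-0.4, 0.2, -3.8]
opening: 0.299
```

{"name": "apply_moves", "arguments": {"rows": [[[0,0,-0.001,0,0,0],[0,0,0,0,0,0]]]}}

```text
t: 6.12
position: [0.5512, -0.1681, 0.0604]
orientation: [[0.117, 0.989, 0.091], [0.79, -0.149, 0.594], [0.601, 0.002, -0.799]]
force: [0.9, -0.7, -4.3]
opening: 0.298
```

{"name": "apply_moves", "arguments": {"rows": [[[0,0,-0.001,0,0,0],[0,0,0,0,0,0]]]}}

```text
t: 6.38
position: [0.5512, -0.1682, 0.0595]
orientation: [[0.117, 0.989, 0.091], [0.79, -0.149, 0.594], [0.601, 0.003, -0.799]]
force: [-0.1, -0.2, -2.7]
opening: 0.299
```

{"name": "apply_moves", "arguments": {"rows": [[[0,0,-0.001,0,0,0],[0,0,0,0,0,0]]]}}

```text
t: 6.62
position: [0.5513, -0.1682, 0.0593]
orientation: [[0.117, 0.989, 0.092], [0.79, -0.149, 0.595], [0.602, 0.003, -0.799]]
force: [-1.4, -2.5, 5.6]
opening: 0.301
```

{"name": "apply_moves", "arguments": {"rows": [[[0,0,-0.0005,0,0,0],[0,0,0,0,0,0]]]}}

```text
t: 6.88
position: [0.5513, -0.1682, 0.0593]
orientation: [[0.117, 0.989, 0.092], [0.79, -0.149, 0.595], [0.602, 0.003, -0.798]]
force: [-1.0, -2.6, 7.7]
opening: 0.301
```

{"name": "apply_moves", "arguments": {"rows": [[[0.0015,0.01,0.0005,0,0,0],[0.0015,0.01,0,0,0,0],[0.0009,0.006,0,0,0,0],[0.0006,0.004,0,0,0,0],[0,0,0,0,0,0]]]}}

```text
t: 7.5
position: [0.557, -0.1391, 0.0595]
orientation: [[0.116, 0.989, 0.094], [0.791, -0.149, 0.593], [0.6, 0.006, -0.8]]
force: [-0.4, -4.4, 5.1]
opening: 0.296
```

{"name": "apply_moves", "arguments": {"rows": [[[0.0003,0.002,0,0,0,0],[0.0003,0.002,0,0,0,0],[0.0003,0.002,0,0,0,0],[0.0003,0.002,0,0,0,0],[0.0003,0.002,0,0,0,0]]]}}

```text
t: 8.12
position: [0.5586, -0.1301, 0.0595]
orientation: [[0.116, 0.989, 0.095], [0.792, -0.15, 0.592], [0.599, 0.006, -0.8]]
force: [-0.2, -6.9, 6.4]
opening: 0.298
```

{"name": "apply_moves", "arguments": {"rows": [[[0.0003,0.002,0,0,0,0],[0.0003,0.002,0,0,0,0],[0.0003,0.002,0,0,0,0],[0.0003,0.002,0,0,0,0],[0.0003,0.002,0,0,0,0]]]}}

```text
t: 8.75
position: [0.5602, -0.12, 0.0595]
orientation: [[0.116, 0.989, 0.095], [0.792, -0.15, 0.592], [0.599, 0.006, -0.8]]
force: [-1.5, -7.4, 7.5]
opening: 0.294
```

```bash
cat > look.py <<'E'
from h import *
import sys
n=sys.argv[1]
s=telemetry.read_state(); print(s['t'],s['force'].round(1),np.array(rest(s['position']+.006*s['orientation'][:,2])).round(4))
sc,ds,cs=cap('scene','s'+n); im,d,c=cap('top','t'+n)
a=np.hstack([cv2.resize(sc[170:340,60:320],(400,262)),cv2.resize(im[80:250,170:430],(400,262))]); cv2.imwrite(f'pics/m{n}.png',a[:,:,::-1])
for P,M in((cloud(d,c),im),(cloud(ds,cs),sc)):
    m=((P[...,2]>.040)&(P[...,2]<.056)&(P[...,0]>.47)&(P[...,0]<.68)&(P[...,1]>-.09)&(P[...,1]<.13)).astype(np.uint8)
    hsv=cv2.cvtColor(M,cv2.COLOR_RGB2HSV); m[hsv[...,1]>70]=0
    k,l,st,ce=cv2.connectedComponentsWithStats(m)
    for i in range(1,k):
        if st[i,4]<60: continue
        r=P[l==i].copy(); rr=cv2.minAreaRect((r[:,:2]*1000).astype(np.float32)); q=np.append(np.array(rr[0])/1000,.05); print(np.array(rest(q)).round(4),r[:,2].max().round(4),np.round(rr[1]),round(rr[2],1))
E
python3 look.py 5
```

```text
8.75 [-1.5 -7.4  7.5] [-0.0312  0.0067  0.0547]
[0.1906 0.0074 0.05  ] 0.054 [  9. 148.] 81.4
[0.1484 0.0043 0.05  ] 0.056 [ 46. 149.] 80.6
[0.0854 0.0119 0.05  ] 0.0559 [ 45. 147.] 80.4
[0.0335 0.013  0.05  ] 0.056 [ 45. 148.] 82.1
[0.1917 0.0069 0.05  ] 0.0482 [  9. 151.] 81.3
[0.0855 0.0092 0.05  ] 0.0531 [ 40. 147.] 80.6
[0.0342 0.0112 0.05  ] 0.0523 [ 42. 146.] 81.4
[0.1497 0.001  0.05  ] 0.0527 [ 41. 146.] 80.7
```

View pics/m5.png

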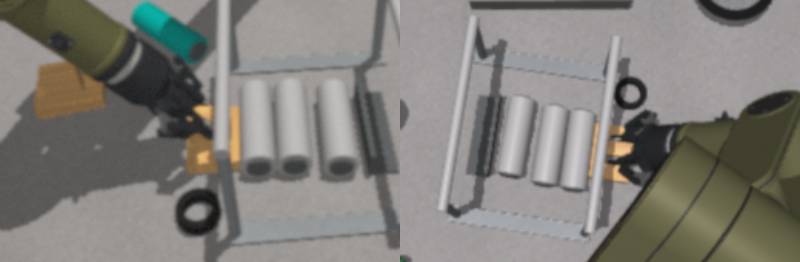

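Tube C has been rolled against B (tubes at x' 34, 85 and 149 mm) and A is still apart. The 7 N is mostly bench friction from the downforce, so I ease z slightly and continue.

{"name": "apply_moves", "arguments": {"rows": [[[0.0003,0.002,0.0003,0,0,0],[0.0003,0.002,0.0002,0,0,0],[0.0003,0.002,0,0,0,0],[0.0003,0.002,0,0,0,0],[0.0003,0.002,0,0,0,0]]]}}

```text
t: 9.48
position: [0.5612, -0.1095, 0.0595]
orientation: [[0.116, 0.989, 0.094], [0.792, -0.149, 0.593], [0.6, 0.005, -0.8]]
force: [0.5, -5.7, 6.0]
opening: 0.296
```

{"name": "apply_moves", "arguments": {"rows": [[[0.0003,0.002,0,0,0,0],[0.0003,0.002,0,0,0,0],[0.0003,0.002,0,0,0,0],[0,0,0,0,0,0]]]}}

```text
t: 9.98
position: [0.5621, -0.1032, 0.0595]
orientation: [[0.116, 0.989, 0.094], [0.791, -0.149, 0.593], [0.6, 0.005, -0.8]]
force: [0.4, -5.4, 5.6]
opening: 0.299
```

```bash
python3 look.py 6
```

```text
9.975 [ 0.4 -5.4  5.6] [-0.0143  0.0073  0.0547]
[0.1906 0.0079 0.05  ] 0.056 [  9. 147.] 81.4
[0.1522 0.0037 0.05  ] 0.0558 [ 45. 148.] 79.6
[0.1016 0.0114 0.05  ] 0.0558 [ 44. 147.] 81.2
[0.0498 0.0131 0.05  ] 0.0559 [ 44. 148.] 81.2
[0.1915 0.0061 0.05  ] 0.0474 [  8. 151.] 81.6
[0.0517 0.0107 0.05  ] 0.0533 [ 42. 147.] 80.1
[0.1016 0.0078 0.05  ] 0.0525 [ 41. 145.] 81.5
[0.1525 0.001  0.05  ] 0.0534 [ 40. 145.] 80.6
```

{"name": "apply_moves", "arguments": {"rows": [[[0.0003,0.002,0,0,0,0],[0.0002,0.0015,0,0,0,0],[0.0002,0.0015,0,0,0,0]]]}}

```text
t: 10.45
position: [0.5628, -0.0985, 0.0595]
orientation: [[0.117, 0.989, 0.094], [0.791, -0.149, 0.593], [0.6, 0.005, -0.8]]
force: [-0.5, -7.8, 7.0]
opening: 0.297
```

{"name": "apply_moves", "arguments": {"rows": [[[0.0002,0.001,0,0,0,0],[0.0001,0.001,0,0,0,0]]]}}

```text
t: 10.7
position: [0.5631, -0.0965, 0.0595]
orientation: [[0.116, 0.989, 0.094], [0.792, -0.149, 0.593], [0.6, 0.005, -0.8]]
force: [-0.0, -7.0, 6.7]
opening: 0.296
```

{"name": "apply_moves", "arguments": {"rows": [[[0.0002,0.001,0,0,0,0],[0.0001,0.001,0,0,0,0]]]}}

```text
t: 10.95
position: [0.5634, -0.0946, 0.0595]
orientation: [[0.117, 0.989, 0.094], [0.792, -0.149, 0.593], [0.6, 0.005, -0.8]]
force: [-0.4, -6.8, 6.9]
opening: 0.293
```

{"name": "apply_moves", "arguments": {"rows": [[[0.0002,0.001,0,0,0,0]]]}}

```text
t: 11.08
position: [0.5635, -0.0938, 0.0595]
orientation: [[0.116, 0.989, 0.094], [0.792, -0.149, 0.592], [0.6, 0.005, -0.8]]
force: [-0.9, -10.6, 9.5]
opening: 0.298
```

{"name": "apply_moves", "arguments": {"rows": [[[0.0001,0.001,0,0,0,0]]]}}

```text
t: 11.2
position: [0.5636, -0.0936, 0.0596]
orientation: [[0.116, 0.989, 0.094], [0.793, -0.149, 0.591], [0.598, 0.006, -0.801]]
force: [-3.6, -12.2, 9.8]
opening: 0.293
```

```bash
python3 look.py 7
```

```text
11.2 [ -3.6 -12.2   9.8] [-0.0045  0.0073  0.0547]
[0.1907 0.0073 0.05  ] 0.0545 [  8. 148.] 81.5
[0.1601 0.004  0.05  ] 0.0556 [ 44. 148.] 80.8
[0.1102 0.0116 0.05  ] 0.0559 [ 45. 148.] 81.3
[0.06   0.0137 0.05  ] 0.0559 [ 45. 148.] 81.2
[0.1917 0.0067 0.05  ] 0.0487 [  9. 151.] 81.5
[0.0607 0.0103 0.05  ] 0.0525 [ 42. 148.] 82.0
[0.1108 0.0086 0.05  ] 0.0522 [ 41. 146.] 80.1
[0.1607 0.0007 0.05  ] 0.0528 [ 41. 146.] 80.1
```

The motion has stalled and force is rising: tubes at 60.5, 110.5 and 160.5 mm, all touching, with A on the stop. I add pressure until there is about 12 N above the sliding friction.

{"name": "apply_moves", "arguments": {"rows": [[[0.0001,0.001,0,0,0,0],[0,0,0,0,0,0]]]}}

```text
t: 11.55
position: [0.5638, -0.0927, 0.0596]
orientation: [[0.116, 0.989, 0.094], [0.793, -0.15, 0.591], [0.599, 0.006, -0.801]]
force: [-2.3, -10.4, 8.8]
opening: 0.296
```

{"name": "apply_moves", "arguments": {"rows": [[[0.0001,0.001,0,0,0,0],[0,0,0,0,0,0]]]}}

```text
t: 11.8
position: [0.564, -0.092, 0.0596]
orientation: [[0.116, 0.989, 0.094], [0.793, -0.15, 0.591], [0.598, 0.006, -0.801]]
force: [-2.7, -11.1, 9.1]
opening: 0.294
```

{"name": "apply_moves", "arguments": {"rows": [[[0.0001,0.001,0,0,0,0],[0,0,0,0,0,0]]]}}

```text
t: 12.05
position: [0.5642, -0.0913, 0.0596]
orientation: [[0.116, 0.989, 0.095], [0.793, -0.15, 0.59], [0.598, 0.006, -0.802]]
force: [-2.7, -12.2, 10.5]
opening: 0.295
```

{"name": "apply_moves", "arguments": {"rows": [[[0.0001,0.001,0,0,0,0],[0,0,0,0,0,0]]]}}

```text
t: 12.3
position: [0.5642, -0.0911, 0.0596]
orientation: [[0.116, 0.989, 0.095], [0.794, -0.15, 0.589], [0.597, 0.007, -0.803]]
force: [-3.7, -14.8, 12.6]
opening: 0.299
```

```bash
python3 look.py 8
```

```text
12.3 [ -3.7 -14.8  12.6] [-0.002   0.007   0.0548]
[0.1908 0.0074 0.05  ] 0.0558 [  8. 149.] 81.4
[0.1608 0.0036 0.05  ] 0.056 [ 45. 149.] 81.2
[0.1119 0.0118 0.05  ] 0.0559 [ 45. 147.] 80.9
[0.0617 0.0135 0.05  ] 0.0556 [ 45. 146.] 79.9
[0.1915 0.0052 0.05  ] 0.047 [  9. 151.] 81.5
[0.0627 0.011  0.05  ] 0.0531 [ 40. 147.] 81.3
[0.112  0.0085 0.05  ] 0.052 [ 41. 147.] 81.3
[0.1623 0.0015 0.05  ] 0.0546 [ 41. 145.] 81.5
```

View pics/m8.png

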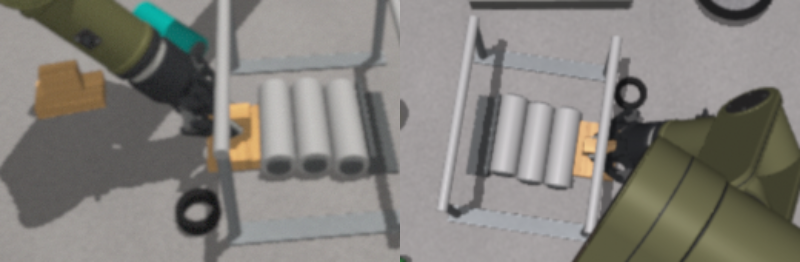

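{"name": "apply_moves", "arguments": {"rows": [[[0.0001,0.001,0,0,0,0],[0,0,0,0,0,0]]]}}

```text
t: 12.65
position: [0.5643, -0.091, 0.0597]
orientation: [[0.116, 0.989, 0.095], [0.795, -0.15, 0.588], [0.595, 0.007, -0.803]]
force: [-5.7, -18.5, 12.4]
opening: 0.296
```

{"name": "apply_moves", "arguments": {"rows": [[[0.0001,0.001,0,0,0,0],[0,0,0,0,0,0]]]}}

```text
t: 12.9
position: [0.5643, -0.0908, 0.0598]
orientation: [[0.116, 0.989, 0.095], [0.796, -0.15, 0.587], [0.594, 0.008, -0.804]]
force: [-7.0, -21.6, 14.6]
opening: 0.296
```

The row is tight: 22 N total, of which about 6–9 N is friction. I hold for about 1 s.

{"name": "apply_moves", "arguments": {"rows": [[[0,0,0,0,0,0],[0,0,0,0,0,0],[0,0,0,0,0,0],[0,0,0,0,0,0],[0,0,0,0,0,0]]]}}

```text
t: 13.52
position: [0.5644, -0.0908, 0.0598]
orientation: [[0.116, 0.989, 0.095], [0.796, -0.15, 0.587], [0.594, 0.008, -0.804]]
force: [-7.6, -21.1, 15.3]
opening: 0.293
```

{"name": "apply_moves", "arguments": {"rows": [[[0,0,0,0,0,0],[0,0,0,0,0,0],[0,0,0,0,0,0],[0,0,0,0,0,0],[0,0,0,0,0,0]]]}}

```text
t: 14.15
position: [0.5643, -0.0908, 0.0598]
orientation: [[0.116, 0.989, 0.095], [0.796, -0.15, 0.587], [0.594, 0.008, -0.804]]
force: [-6.6, -20.7, 14.7]
opening: 0.294
```

```bash
python3 look.py 9
```

```text
14.15 [ -6.6 -20.7  14.7] [-0.0018  0.0069  0.0549]
[0.1666 0.0056 0.05  ] 0.0559 [ 56. 152.] 81.2
[0.1116 0.0116 0.05  ] 0.0558 [ 45. 147.] 80.6
[0.062  0.0127 0.05  ] 0.0557 [ 45. 148.] 81.2
[0.1917 0.0064 0.05  ] 0.0483 [  8. 153.] 81.4
[0.0628 0.01   0.05  ] 0.0528 [ 42. 145.] 82.0
[0.1127 0.008  0.05  ] 0.0534 [ 41. 148.] 80.6
[0.1622 0.0005 0.05  ] 0.0524 [ 41. 147.] 81.6
```

{"name": "apply_moves", "arguments": {"rows": [[[-0.0001,-0.001,0.0003,0,0,0],[-0.0001,-0.001,0.0003,0,0,0],[0,0,0,0,0,0]]]}}

```text
t: 14.62
position: [0.5643, -0.0911, 0.0597]
orientation: [[0.116, 0.989, 0.095], [0.794, -0.15, 0.589], [0.596, 0.007, -0.803]]
force: [-2.1, -14.1, 8.4]
opening: 0.296
```

{"name": "apply_moves", "arguments": {"rows": [[[0,0,0,0,0,0],[0,0,0,0,0,0],[0,0,0,0,0,0],[0,0,0,0,0,0]]], "fingers": 0.35}}

```text
t: 15.12
position: [0.5628, -0.0865, 0.0592]
orientation: [[0.117, 0.989, 0.09], [0.79, -0.148, 0.595], [0.602, 0.002, -0.799]]
force: [0.4, -0.1, -0.1]
opening: 0.653
```

```bash
python3 look.py 10; python3 -c "
from h import *
cap('wrist','w10')"
```

```text
15.125 [ 0.4 -0.1 -0.1] [0.0023 0.0091 0.0544]
[0.1661 0.0058 0.05  ] 0.0559 [ 57. 152.] 81.1
[0.1117 0.0115 0.05  ] 0.0559 [ 47. 148.] 82.5
[0.0615 0.0132 0.05  ] 0.0559 [ 45. 147.] 81.8
[0.1916 0.0066 0.05  ] 0.0479 [  9. 154.] 81.4
[0.0626 0.0093 0.05  ] 0.0523 [ 40. 146.] 81.1
[0.1122 0.0084 0.05  ] 0.0518 [ 41. 147.] 81.1
[0.1624 0.001  0.05  ] 0.0519 [ 41. 145.] 81.6
```

View pics/w10.png

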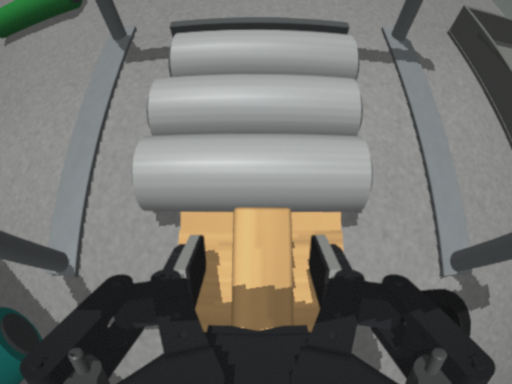

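The fingers are open and clear of the rib (262,265). The row is tight on the stop and all three tubes are touching. I back out along the tool axis.

{"name": "apply_moves", "arguments": {"rows": [[[-0.001,-0.006,0.008,0,0,0],[-0.002,-0.018,0.024,0,0,0],[-0.004,-0.03,0.04,0,0,0],[-0.004,-0.03,0.04,0,0,0],[-0.004,-0.03,0.03,0,0,0]]]}}

```text
t: 15.9
position: [0.548, -0.2026, 0.2039]
orientation: [[0.117, 0.989, 0.093], [0.791, -0.149, 0.593], [0.6, 0.004, -0.8]]
force: [-0.1, -0.1, 0.1]
opening: 0.648
```

{"name": "apply_moves", "arguments": {"rows": [[[0,-0.05,0.02,0,0,0],[0,-0.05,0.02,0,0,0],[0,-0.04,0,0,0,0],[0,0,0,0,0,0]]]}}

```text
t: 16.4
position: [0.5476, -0.345, 0.2414]
orientation: [[0.12, 0.988, 0.094], [0.791, -0.152, 0.592], [0.599, 0.003, -0.8]]
force: [-0.8, 0.6, -0.9]
opening: 0.653
```

```bash
python3 look.py 11
python3 - <<'E'
from h import *
im,d,c=load('s11'); P=cloud(d,c); hsv=cv2.cvtColor(im,cv2.COLOR_RGB2HSV)
w=((hsv[...,0]>8)&(hsv[...,0]<25)&(hsv[...,1]>90))&(P[...,1]>-.17)&(P[...,1]<.02)&(P[...,0]>.48)&(P[...,0]<.68)
q=P[w]
for lo,hi in((.015,.035),(.063,.085)):
    r=q[(q[:,2]>lo)&(q[:,2]<hi)]; rr=cv2.minAreaRect((r[:,:2]*1000).astype(np.float32)); print(len(r),np.median(r[:,2]),rr,rest(np.append(np.array(rr[0])/1000,0)))
cap('wrist','w11')
E
```

```text
16.4 [-0.8  0.6 -0.9] [-0.2556 -0.0137  0.2366]
[0.1665 0.0058 0.05  ] 0.0557 [ 56. 152.] 81.4
[0.1112 0.0113 0.05  ] 0.0557 [ 46. 146.] 80.2
[0.0623 0.0131 0.05  ] 0.0559 [ 45. 148.] 81.4
[0.1916 0.0054 0.05  ] 0.0484 [  9. 150.] 81.2
[0.0626 0.0104 0.05  ] 0.0525 [ 41. 145.] 81.5
[0.1128 0.0082 0.05  ] 0.0531 [ 42. 145.] 80.8
[0.1626 0.001  0.05  ] 0.0529 [ 42. 145.] 80.7
545 0.023103621283525944 ((566.4285888671875, -85.63444519042969), (73.09504699707031, 102.4865493774414), 81.58452606201172) (np.float64(0.00014130804741967163), np.float64(0.005652694060078375), np.float64(0.0))
160 0.07111616152940886 ((566.6603393554688, -86.78366088867188), (53.629207611083984, 27.436695098876953), 80.89701080322266) (np.float64(-0.0009617244342591138), np.float64(0.005255548804200358), np.float64(0.0))
```

View pics/m11.png

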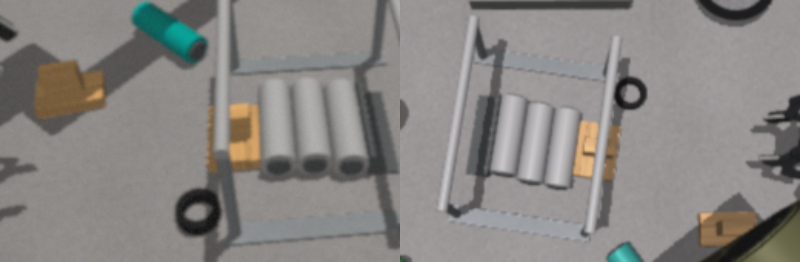

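View pics/w11.png

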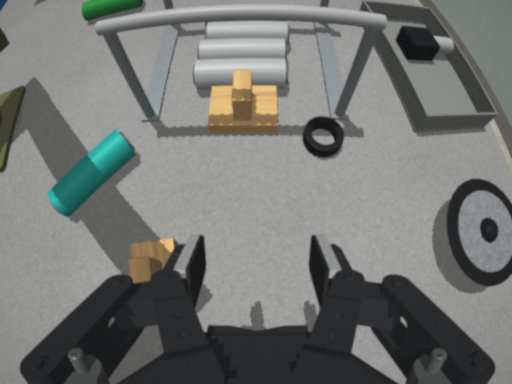

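```bash
python3 -c "
from cell import job; print(job.close_job())"
```

```text
the job is handed in; nothing more can be done
None
```

I took the slope-nosed chock with the hand leaning 37° and set it flat in front of the row. I pushed the three tubes together with it until the row was tight against the stop, then let go and backed out. The job was handed in at about 16.5 s; no verdict was given.

- **Pressure:** I held about 22 N at the wrist for about 1.3 s. Roughly 6–9 N of that was the chock's friction on the bench, leaving an estimated 13–16 N on the row.
- **Tubes:** after release their centres lie at about 62.5, 112 and 162 mm along the rest's x. That is the 50 mm spacing of touching tubes, and all three tops are still at bench-lying height.
- **Chock:** it lies flat with its grip point at about −1 mm, 63.5 mm behind the nearest tube's centre against the given 64 mm. Its yaw is in line with the rest, within about 1°.
- **Other things:** the tape, plain block and turquoise tube look undisturbed in the last pictures. The jar and bottle lie outside the final crops; the hand never went near them.
- **Disagreements:** the two camera views differ by 1–2 mm. At about 12 N I first took the row for tight while it could still move; it crept about 2 mm further before it truly stalled.

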